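Stand the toppled handpiece rest up and push it home against the rail

TASK

The handpiece stand has fallen on its back. Without gripping or lifting it, push the raised end of its base away from its column so that it tips back upright onto its base, then push it along the bench until the front edge of its base sits squared up against the aluminium rail. Leave the bur block, the dental cast and the amber jar where they are.

Things in the scene. Friction and masses are not known exactly. Their poses are not given: they have to be found in the camera images.
- stand: Loose L-shaped handpiece stand, 0.38 to 0.6 kg: heavy blue base 80 mm deep (heel to front), 110 wide, 24 thick; short dark column at its rear edge. Origin: middle of the heel (lower rear edge of base). x axis up the column, y across, z from heel to front. Starts on its back: column flat on the bench pointing roughly at the robot, base standing on its heel edge as an 80 mm wall, z axis up.
- stand_front (a point): Middle of the lower front edge of the stand's base, 80 mm along the stand's z axis from its origin. In the fallen stand it is at the top of the upright base, on the side away from the robot.
- stand_panel (a point): Middle of the base's top face (blue, with two rows of small black bur holes), 24 mm from the underside. Fallen, it faces the robot, 40 mm above the bench. Pushed away from the robot near the upper edge, the base pivots on its heel and, past about 20 degrees, falls flat by itself; the column swings up, but a finger still just in front of it stops it short of upright until that finger moves on forward.
- stand_fork (a point): Root of the white two-pronged fork (56 mm wide, 8 thick) at the end of the column, 50 mm along the stand's x axis from its origin. The column is 30 mm wide, 6 thick, flush with the rear face of the base and on its centre line; the stand is 72 mm high when upright. When it stands, its z axis points roughly away from the robot.
- rail: Low aluminium stop rail screwed to the bench beyond the stand, 400 mm long (its y axis), 20 mm thick (its x axis, pointing away from the robot), 20 mm high. Origin: centre of its underside; its face towards the robot is 10 mm from the origin, on the -x side. Its place and yaw vary.
- burs: Loose green plastic block 45 x 65 x 28 mm with small rotary burs standing in it (54 mm high in all). Origin: centre of its underside. Not to be disturbed.
- cast: Loose plaster dental cast with an arch of teeth, 62 x 66 mm, 32 mm high. Origin: centre of its underside. Not to be disturbed.
- jar: Loose amber jar with a white cap, 52 mm diameter, 62 mm high. Origin: centre of its underside. Not to be disturbed.
There are look-alikes about, which are no part of the job. Several things have the shape of the stand; the one meant has the colours described above.

How it is judged:
By the outcome, as a careful person would: the job done as asked, in the order asked, and still so for the second after the job is handed in, with the robot touching nothing.
It also fails if it takes over 58 s, if anything falls off the work surface, if the arm or the gripper's body presses on something with over 40 N, if the wrist force passes 120 N, or if a joint passes its speed limit or range.

ROBOT

A 6-joint arm with a two-finger parallel gripper is mounted at the origin on the work surface. World frame = base frame: x ahead of the robot, y to its left, z up, the work surface at z = 0. Lengths are in m, angles in rad, forces in N, time in s.
With the tool pointing down it reaches from about 0.3 to 0.85 m from the base axis. Payload 4.2 kg.
Tool frame: the origin (TCP) lies midway between the tips of the shut fingers; the grasp point (between the pads) lies 19 mm behind it; z points along the fingers, y is the line along which they close (so a half turn about z gives the same grasp; the last joint's range is limited). The gripper opens to 91 mm and grips with 3 to 60 N. Pads are 32 mm wide; open, the fingers measure 118 mm over their backs; the gripper's body (76 mm by 178 mm) begins 60 mm behind the grasp point.
Start: joints at [-1.17, 0.32, 1.565, -0, 1.257, -0.02], TCP at [0.235, -0.525, 0.214] pointing down, gripper open.
Joint ranges: [-3.11, 3.11], [-0.84, 2.01], [0.21, 2.61], [-1.34, 4.49], [0.05, 2.63], [-2.56, 2.56]. Speed limits (rad/s): [2.57, 2.57, 3.14, 3.14, 3.14, 3.14].

INTERFACE

Orientations are given as a rotation vector (axis times angle).
In Python, from workcell import manip, eyes, sign_off gives the robot as it stands.
- The arm moves only by the shell command python3 -m inch 'ROWS' [FORCE]. ROWS is JSON, a list of rows, each an object of numbers: "wx", "wy", "wz": the turn, a rotation vector about the tool's x, y, z scaled (see below); "tx", "ty", "tz": the shift along the tool's x, y, z scaled (see below); "fingers": the closure in counts, from 0 (fully open) to 255 (shut). A call has 1 to 20 rows; each row is the pose to reach, as a shift and turn from the pose commanded when the call began, along the tool's axes at that moment; what a row does not reach only later rows make up. The controller multiplies each number of a shift by 1 m and each number of a turn by 45 degrees. A row lasts 1/8 s, in which the tool goes at most 62.5 mm and 10.7 degrees, less where a joint would pass 70% of its speed; a pose out of reach is approached as far as the arm can. A call with a number of a shift or a turn outside -1 to 1 is refused whole. A call with a gripper value outside its range is refused whole. The fingers move at their own pace and stop on an object; FORCE is the grip in N (left out, the last holds). Time passes only in rows, so rows that repeat a pose let the fingers close. It gives the time, the measured TCP pose, the force, the opening and the grip force at its end, in the units of the state.
- manip.sense(): the state, without advancing time (a new reading comes with each control period).
- eyes.read_camera(name): name is "side" or "top"; returns a dict with "color" (400x640x3 uint8, red, green, blue), "depth" (400x640 float32, m along the optical axis (not along the pixel's ray), 0 where there is no reading), "camera_matrix" (3x3 intrinsics, pixels), "dist_coeffs" ([k1, k2, p1, p2, k3] as OpenCV has them; the pictures are not rectified), "world_from_camera" (4x4, takes a point from camera to world coordinates). Camera axes: x right, y down, z forward; pixel columns grow to the right and rows downward; lengths in m; the calibration is good to about 2 mm. A picture is of the moment at which its call begins.
- sign_off(): hands the job in; it is judged then, once.
The state is a dict: "t": time; "joint_positions": joint angles; "joint_vel": joint speeds; "joint_efforts": joint torques, N m; "position": TCP position; "tool_rot": TCP orientation; "contact_force": force on the tool from outside, world axes, zero at the start; "ft_torque": the same for the moment, N m; "finger_gap": finger opening in m; "grasp_force": force on a finger pad.
Only numpy, scipy, OpenCV 4.12 (cv2) and the standard library are available. Lean on these libraries where they do the work, as an engineer would, in place of code of your own. Each camera call takes 0.05 s, during which the arm holds its last target. There are 200 camera calls.

## Working session

There is one attempt and no reset: what is moved stays moved. The work goes in short steps, Python scripts to look and compute and a shell command to move; the robot and the scene stay as the last step left them, time stands still between calls to the robot, and variables do not carry over. Pictures are saved under pics/ and viewed, at most 10 in all, crops included, and the job is handed in when it is done.

```bash
mkdir -p pics
cat > h.py <<'E'
import cv2,numpy as np
from workcell import manip,eyes
def snap(n,save=None):
    c=eyes.read_camera(n)
    if save: cv2.imwrite('pics/'+save,c['color'][:,:,::-1])
    return c
def pt(c,u,v,r=1):
    d=c['depth'][v-r:v+r+1,u-r:u+r+1]; d=np.median(d[d>0])
    x=cv2.undistortPoints(np.array([[[u,v]]],float),c['camera_matrix'],c['dist_coeffs'])[0,0]
    return (c['world_from_camera']@np.array([x[0]*d,x[1]*d,d,1]))[:3]
def cloud(c):
    h,w=c['depth'].shape
    uv=np.stack(np.meshgrid(np.arange(w),np.arange(h)),-1).reshape(-1,1,2).astype(float)
    x=cv2.undistortPoints(uv,c['camera_matrix'],c['dist_coeffs'])[:,0]
    d=c['depth'].reshape(-1,1)
    P=np.hstack([x*d,d,np.ones_like(d)])@c['world_from_camera'].T
    P=P[:,:3].reshape(h,w,3); P[c['depth']==0]=np.nan
    return P
E
python3 - <<'E'
from h import *
import pickle
for n in('top','side'):
    c=snap(n,n+'0.png'); pickle.dump(c,open(n+'0.pkl','wb'))
    print(n,c['world_from_camera'].round(3).tolist())
print(manip.sense())
E
```

```text
top [[0.028, -0.987, 0.155, 0.405], [-0.999, -0.021, 0.044, -0.022], [-0.04, -0.156, -0.987, 0.791], [0.0, 0.0, 0.0, 1.0]]
side [[0.994, -0.093, 0.055, 0.475], [-0.106, -0.762, 0.639, -0.584], [-0.017, -0.641, -0.767, 0.802], [0.0, 0.0, 0.0, 1.0]]
{'t': 0.1, 'joint_positions': array([-1.16999037e+00,  3.20253065e-01,  1.56552250e+00,  1.32837422e-05,
        1.25739916e+00, -2.00126724e-02]), 'joint_vel': array([-3.56976665e-04,  7.73573064e-05, -2.81491527e-03,  4.79854902e-04,
        1.17109484e-03,  1.98558736e-04]), 'joint_efforts': array([ 1.17575155e-04, -4.13331914e+01, -2.32509327e+01,  7.28658331e-02,
        4.21823259e-02, -4.88264209e-05]), 'position': array([ 0.23472003, -0.52443406,  0.21320334]), 'tool_rot': array([-3.07078618e+00, -6.55822415e-01,  4.50592697e-04]), 'contact_force': array([ 0.29593133, -0.2681089 , -0.32053574]), 'ft_torque': array([ 0.00898744, -0.02096963, -0.04559518]), 'grasp_force': 0.0, 'finger_gap': 0.09128427612309577}
```

View pics/top0.png

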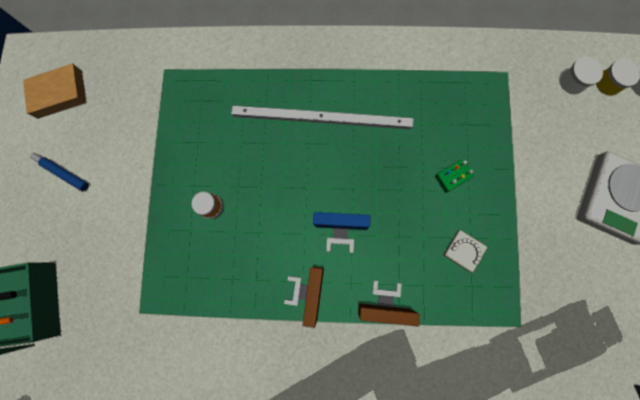

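View pics/side0.png

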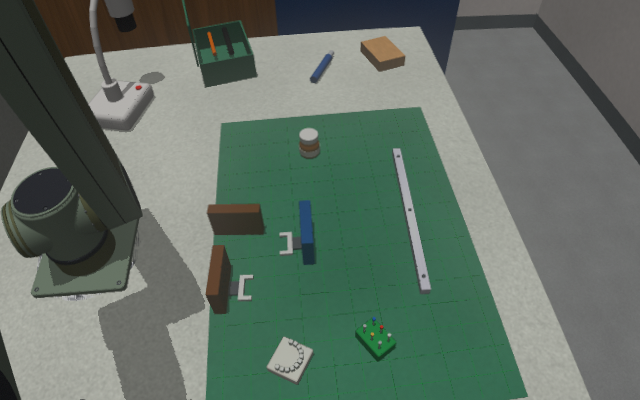

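In the top view, three things have the stand's shape: blue at (341,220), brown at (313,297) and brown at (390,315). Only the blue one has the described blue base, dark column and white fork. The rail runs from (233,110) to (412,123). The jar is at (207,205), the burs at (455,175) and the cast at (466,250). I'll confirm the stand in a crop and measure.

Run:
```python
from h import *
import pickle
t=pickle.load(open('top0.pkl','rb'));s=pickle.load(open('side0.pkl','rb'))
a=cv2.resize(t['color'][195:260,295:390],None,fx=4,fy=4,interpolation=2)
b=cv2.resize(s['color'][190:275,265:335],None,fx=4,fy=4,interpolation=2)
o=np.zeros((340,800,3),np.uint8);o[:260,:380]=a;o[:340,400:680]=b
cv2.imwrite('pics/crop0.png',o[:,:,::-1])
P=cloud(t);c=t['color'].astype(int);R,G,B=c[...,0],c[...,1],c[...,2]
V,U=np.mgrid[0:400,0:640]
box=(U>305)&(U<380)&(V>205)&(V<260)
m=box&(P[...,2]>.06)
print('blue top',m.sum()); r=cv2.minAreaRect((P[m][:,:2]*1000).astype(np.float32)); print(r,cv2.boxPoints(r)); print(np.nanmedian(P[m][:,2]))
for n,(u0,u1,v0,v1),h in [('rail',(222,422,98,135),.012),('jar',(185,230,185,225),.05),('burs',(430,480,150,200),.015),('cast',(440,495,225,280),.015),('br1',(280,330,260,330),.01),('br2',(355,425,275,330),.01)]:
    m=(U>u0)&(U<u1)&(V>v0)&(V<v1)&(P[...,2]>h)
    r=cv2.minAreaRect((P[m][:,:2]*1000).astype(np.float32)); print(n,m.sum(),np.nanmax(P[m][:,2]).round(3),cv2.boxPoints(r).round(0).tolist())
for u,v in[(318,213),(368,214),(314,225),(369,227),(327,247),(353,248)]: print(u,v,pt(t,u,v).round(4))
for u in (240,280,320,360,405):
    # rail: near edge profile
    col=[(v,P[v,u].round(4).tolist()) for v in range(100,132) if P[v,u,2]>.014]
    print(col[0],col[-1])
```

```text
blue top 748
((483.56243896484375, -26.880474090576172), (110.09361267089844, 24.241687774658203), 88.19721984863281) [[469.71588  -81.51872 ]
 [493.94556  -82.28135 ]
 [497.409     27.757774]
 [473.17932   28.520401]]
0.07859131585392631
rail 1707 0.022 [[691.0, -176.0], [714.0, -177.0], [739.0, 220.0], [717.0, 221.0]]
jar 437 0.064 [[488.0, 231.0], [532.0, 229.0], [535.0, 274.0], [490.0, 277.0]]
burs 693 0.055 [[550.0, -247.0], [584.0, -303.0], [623.0, -279.0], [588.0, -223.0]]
cast 978 0.034 [[385.0, -296.0], [439.0, -329.0], [474.0, -272.0], [421.0, -239.0]]
br1 856 0.083 [[278.0, 18.0], [389.0, 7.0], [392.0, 31.0], [281.0, 42.0]]
br2 1011 0.083 [[288.0, -174.0], [343.0, -177.0], [350.0, -68.0], [294.0, -65.0]]
318 213 [0.4933 0.018  0.0782]
368 214 [ 0.4936 -0.0781  0.0778]
314 225 [0.4755 0.0289 0.0183]
369 227 [ 0.4757 -0.0866 -0.    ]
327 247 [0.4311 0.001  0.0061]
353 248 [ 0.4305 -0.0533  0.0042]
(106, [0.7359, 0.2019, 0.0189]) (114, [0.7181, 0.2014, 0.0163])
(109, [0.7299, 0.1122, 0.0174]) (117, [0.7101, 0.1108, 0.0204])
(112, [0.7237, 0.0236, 0.0174]) (120, [0.7058, 0.0232, 0.0159])
(115, [0.7179, -0.0638, 0.0176]) (123, [0.6999, -0.0641, 0.0164])
(118, [0.7123, -0.1612, 0.0184]) (126, [0.6944, -0.1612, 0.0174])
```

View pics/crop0.png

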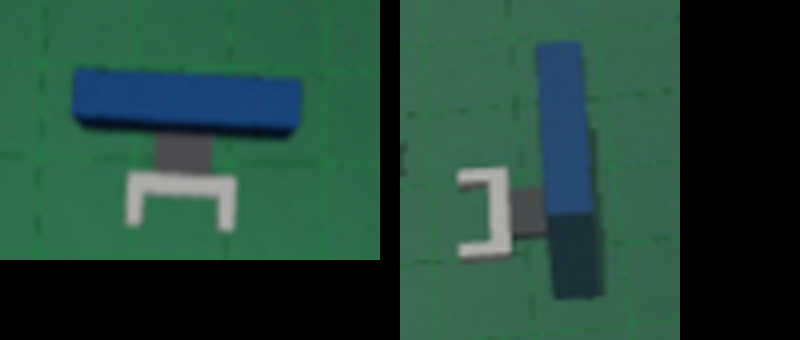

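The crop confirms it: a blue base standing as a wall, a dark column and a white fork pointing at the robot. In world coordinates the panel is at x≈0.472, the heel at 0.496, the centre at y≈-0.027 and the yaw at about -1.8°. The rail face is at x≈0.701 at y=-0.03, with yaw about -3.7°.

Plan: set the fingers about 72 mm apart so they straddle the fork and column, then push the panel near its top.

```bash
cat >> h.py <<'E'
from scipy.spatial.transform import Rotation as Ro
def rows(*T):
    s=manip.sense();R=Ro.from_rotvec(s['tool_rot'])
    print('t',s['t'],'pos',s['position'].round(4),'gap',round(s['finger_gap'],4))
    for x,y,z,yaw in T:
        g=Ro.from_matrix(Ro.from_euler('z',yaw,degrees=True).as_matrix()@np.diag([1,-1,-1]))
        print('t',R.inv().apply(np.array([x,y,z])-s['position']).round(4),'w',((R.inv()*g).as_rotvec()/np.pi*4).round(4))
E
python3 -c "
from h import *
rows((.42,-.025,.2,-1.8))"
```

```text
t 0.1 pos [ 0.2347 -0.5244  0.2132] gap 0.0913
t [ 0.3731 -0.3802  0.0138] w [-2.000e-03  4.000e-04  5.758e-01]
```

```bash
python3 -m inch '[{"tx":0.037,"ty":-0.038,"tz":0.0,"wz":0.06,"fingers":53},{"tx":0.075,"ty":-0.076,"tz":0.0,"wz":0.12,"fingers":53},{"tx":0.112,"ty":-0.114,"tz":0.0,"wz":0.18,"fingers":53},{"tx":0.149,"ty":-0.152,"wz":0.24,"fingers":53},{"tx":0.187,"ty":-0.19,"wz":0.3,"fingers":53},{"tx":0.224,"ty":-0.228,"wz":0.36,"fingers":53},{"tx":0.261,"ty":-0.266,"wz":0.42,"fingers":53},{"tx":0.298,"ty":-0.304,"wz":0.48,"fingers":53},{"tx":0.336,"ty":-0.342,"wz":0.54,"fingers":53},{"tx":0.373,"ty":-0.38,"tz":0.014,"wz":0.576,"fingers":53},{"tx":0.373,"ty":-0.38,"tz":0.014,"wz":0.576,"fingers":53},{"tx":0.373,"ty":-0.38,"tz":0.014,"wz":0.576,"fingers":53}]' 20
python3 -c "
from h import *
rows((.42,-.025,.066,-1.8),(.44,-.0255,.066,-1.8),(.52,-.028,.066,-1.8))"
```

```text
t 0.1 pos [ 0.2347 -0.5244  0.2132] gap 0.0913
t [ 0.3731 -0.3799  0.1478] w [-2.000e-03  4.000e-04  5.758e-01]
t [ 0.3912 -0.3713  0.1478] w [-2.000e-03  4.000e-04  5.758e-01]
t [ 0.4632 -0.3364  0.1478] w [-2.000e-03  4.000e-04  5.758e-01]schema error: expected keys wx, wy, wz, tx, ty, tz, fingers
```

Each row needs every key.

```bash
python3 -m inch '[{"wx":0,"wy":0,"wz":0.06,"tx":0.037,"ty":-0.038,"tz":0,"fingers":53},{"wx":0,"wy":0,"wz":0.12,"tx":0.075,"ty":-0.076,"tz":0,"fingers":53},{"wx":0,"wy":0,"wz":0.18,"tx":0.112,"ty":-0.114,"tz":0,"fingers":53},{"wx":0,"wy":0,"wz":0.24,"tx":0.149,"ty":-0.152,"tz":0,"fingers":53},{"wx":0,"wy":0,"wz":0.3,"tx":0.187,"ty":-0.19,"tz":0,"fingers":53},{"wx":0,"wy":0,"wz":0.36,"tx":0.224,"ty":-0.228,"tz":0,"fingers":53},{"wx":0,"wy":0,"wz":0.42,"tx":0.261,"ty":-0.266,"tz":0,"fingers":53},{"wx":0,"wy":0,"wz":0.48,"tx":0.298,"ty":-0.304,"tz":0,"fingers":53},{"wx":0,"wy":0,"wz":0.54,"tx":0.336,"ty":-0.342,"tz":0,"fingers":53},{"wx":0,"wy":0,"wz":0.576,"tx":0.373,"ty":-0.38,"tz":0.014,"fingers":53},{"wx":0,"wy":0,"wz":0.576,"tx":0.373,"ty":-0.38,"tz":0.014,"fingers":53},{"wx":0,"wy":0,"wz":0.576,"tx":0.373,"ty":-0.38,"tz":0.014,"fingers":53}]' 20
python3 -c "
from h import *
rows((.42,-.025,.066,-1.8),(.44,-.0255,.066,-1.8),(.52,-.028,.066,-1.8))"
```

```text
t: 1.6
position: [0.4198, -0.0259, 0.1997]
tool_rot: [3.141, -0.048, -0.001]
contact_force: [0.6, -0.9, -0.3]
finger_gap: 0.0723
grasp_force: 0.0
t 1.6 pos [ 0.4198 -0.0259  0.1997] gap 0.0723
t [ 0.0003 -0.001   0.1337] w [0.0008 0.0012 0.0009]
t [ 0.0203 -0.0011  0.1337] w [0.0008 0.0012 0.0009]
t [ 0.1004 -0.0011  0.1336] w [0.0008 0.0012 0.0009]
```

```bash
python3 -m inch '[{"wx":0,"wy":0,"wz":0,"tx":0.006,"ty":-0.001,"tz":0.045,"fingers":53},{"wx":0,"wy":0,"wz":0,"tx":0.012,"ty":-0.001,"tz":0.09,"fingers":53},{"wx":0,"wy":0,"wz":0,"tx":0.012,"ty":-0.001,"tz":0.134,"fingers":53},{"wx":0,"wy":0,"wz":0,"tx":0.018,"ty":-0.001,"tz":0.134,"fingers":53},{"wx":0,"wy":0,"wz":0,"tx":0.024,"ty":-0.001,"tz":0.134,"fingers":53},{"wx":0,"wy":0,"wz":0,"tx":0.03,"ty":-0.001,"tz":0.134,"fingers":53},{"wx":0,"wy":0,"wz":0,"tx":0.036,"ty":-0.001,"tz":0.134,"fingers":53},{"wx":0,"wy":0,"wz":0,"tx":0.042,"ty":-0.001,"tz":0.134,"fingers":53},{"wx":0,"wy":0,"wz":0,"tx":0.048,"ty":-0.001,"tz":0.134,"fingers":53}]'
python3 -c "
from h import *
c=snap('side');cv2.imwrite('pics/s1.png',cv2.resize(c['color'][150:300,200:400],None,fx=3,fy=3)[:,:,::-1])"
```

```text
t: 2.72
position: [0.4686, -0.0261, 0.0662]
tool_rot: [3.141, -0.049, 0.001]
contact_force: [-1.6, -0.5, 0.7]
finger_gap: 0.0723
grasp_force: 0.3
```

View pics/s1.png

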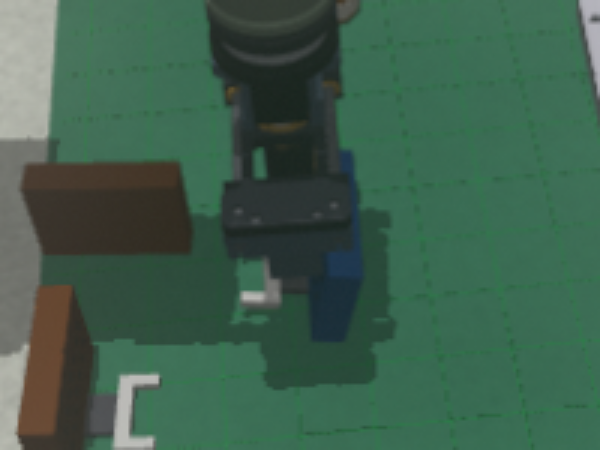

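The side crop shows the fingers against the panel, crop pixel (335,230), and the base starting to lean. I'll keep going forward.

```bash
python3 -m inch '[{"wx":0,"wy":0,"wz":0,"tx":0.006,"ty":0,"tz":0,"fingers":53},{"wx":0,"wy":0,"wz":0,"tx":0.012,"ty":0,"tz":0,"fingers":53},{"wx":0,"wy":0,"wz":0,"tx":0.018,"ty":0,"tz":0,"fingers":53},{"wx":0,"wy":0,"wz":0,"tx":0.024,"ty":0,"tz":0,"fingers":53},{"wx":0,"wy":0,"wz":0,"tx":0.03,"ty":0,"tz":0,"fingers":53},{"wx":0,"wy":0,"wz":0,"tx":0.036,"ty":0,"tz":0,"fingers":53},{"wx":0,"wy":0,"wz":0,"tx":0.042,"ty":0,"tz":0,"fingers":53},{"wx":0,"wy":0,"wz":0,"tx":0.048,"ty":0,"tz":0,"fingers":53},{"wx":0,"wy":0,"wz":0,"tx":0.048,"ty":0,"tz":0,"fingers":53},{"wx":0,"wy":0,"wz":0,"tx":0.048,"ty":0,"tz":0,"fingers":53}]'
python3 -c "
from h import *
c=snap('side');cv2.imwrite('pics/s2.png',cv2.resize(c['color'][150:300,200:400],None,fx=3,fy=3)[:,:,::-1])"
```

```text
t: 4.03
position: [0.5159, -0.0277, 0.0658]
tool_rot: [3.141, -0.05, -0.001]
contact_force: [0.3, 1.2, -0.6]
finger_gap: 0.0722
grasp_force: 0.0
```

View pics/s2.png

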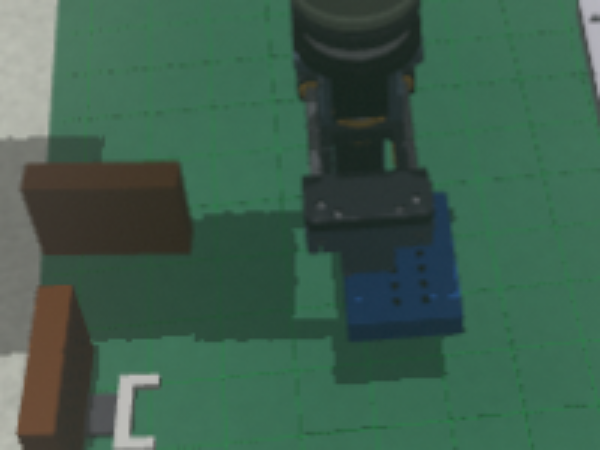

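The crop shows the base flat with its hole rows at (410,280), so the stand is upright with the fork between the fingers. I'll go straight up, then back, and re-measure.

```bash
python3 -m inch '[{"wx":0,"wy":0,"wz":0,"tx":0,"ty":0,"tz":-0.04,"fingers":53},{"wx":0,"wy":0,"wz":0,"tx":0,"ty":0,"tz":-0.08,"fingers":53},{"wx":0,"wy":0,"wz":0.02,"tx":-0.05,"ty":0,"tz":-0.09,"fingers":53},{"wx":0,"wy":0,"wz":0.04,"tx":-0.09,"ty":0,"tz":-0.09,"fingers":53},{"wx":0,"wy":0,"wz":0.042,"tx":-0.09,"ty":0,"tz":-0.09,"fingers":53},{"wx":0,"wy":0,"wz":0.042,"tx":-0.09,"ty":0,"tz":-0.09,"fingers":53}]'
python3 - <<'E'
from h import *
c=snap('top','top2.png');P=cloud(c);C=c['color'].astype(int)
V,U=np.mgrid[0:400,0:640]
m=(C[...,2]>C[...,0]+40)&(C[...,2]>C[...,1]+15)&(U>280)&(U<400)&(V>120)&(V<260)&(P[...,2]<.04)
print(m.sum(),np.nanmedian(P[m][:,2]))
r=cv2.minAreaRect((P[m&(P[...,2]>.018)][:,:2]*1000).astype(np.float32));print(r,cv2.boxPoints(r).round(1).tolist())
for u in range(240,410,15):
    col=[v for v in range(100,132) if P[v,u,2]>.014]
    if col: print(P[col[-1],u].round(4).tolist(),end=' ')
rows((.45,-.027,.15,-3.7),(.46,-.027,.012,-3.7))
E
```

```text
t: 4.82
position: [0.4269, -0.0249, 0.1563]
tool_rot: [3.14, -0.101, 0.003]
contact_force: [-0.4, -0.8, -0.7]
finger_gap: 0.0722
grasp_force: 0.0
430 0.02271574514268082
((568.5616455078125, -29.63300323486328), (109.00334167480469, 19.889455795288086), 85.67473602294922) [[554.5, -83.19999694824219], [574.4000244140625, -84.69999694824219], [582.5999755859375, 24.0], [562.7999877929688, 25.5]]
[0.718, 0.2013, 0.0166] [0.7153, 0.1671, 0.0179] [0.7133, 0.1335, 0.0177] [0.7096, 0.1004, 0.016] [0.7083, 0.0673, 0.0144] [0.7059, 0.0342, 0.0154] [0.7029, 0.0012, 0.0182] [0.7023, -0.0315, 0.0149] [0.7, -0.0641, 0.0162] [0.6977, -0.0965, 0.0176] [0.6967, -0.1291, 0.0157] [0.6948, -0.1614, 0.0163] t 4.875 pos [ 0.4273 -0.0249  0.1562] gap 0.0722
t [0.0228 0.0006 0.0062] w [ 0.0001 -0.0018  0.0001]
t [ 3.260e-02 -1.000e-04  1.442e-01] w [ 0.0001 -0.0018  0.0001]
```

View pics/top2.png

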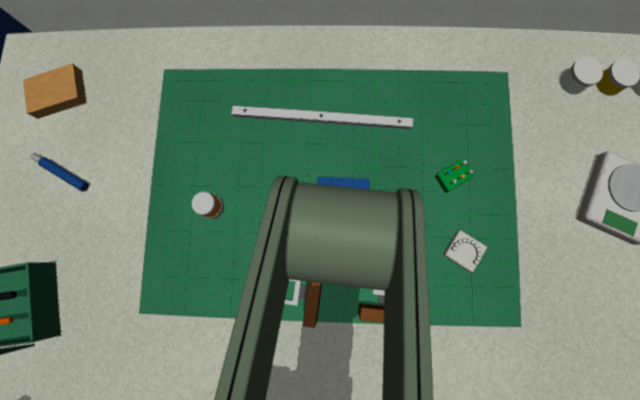

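The stand is upright: front at x≈0.579 (blue at pixel (344,183)), squared to about -4°. The rail face yaw is -3.7° at x≈0.701. I'll descend behind the base with the tool squared to the rail.

```bash
python3 -m inch '[{"wx":0,"wy":0,"wz":0,"tx":0.01,"ty":-0.004,"tz":0.05,"fingers":53},{"wx":0,"wy":0,"wz":0,"tx":0.03,"ty":-0.004,"tz":0.1,"fingers":53},{"wx":0,"wy":0,"wz":0,"tx":0.03,"ty":-0.004,"tz":0.144,"fingers":53},{"wx":0,"wy":0,"wz":0,"tx":0.03,"ty":-0.004,"tz":0.144,"fingers":53},{"wx":0,"wy":0,"wz":0,"tx":0.04,"ty":-0.004,"tz":0.144,"fingers":53},{"wx":0,"wy":0,"wz":0,"tx":0.048,"ty":-0.004,"tz":0.144,"fingers":53},{"wx":0,"wy":0,"wz":0,"tx":0.055,"ty":-0.004,"tz":0.144,"fingers":53},{"wx":0,"wy":0,"wz":0,"tx":0.062,"ty":-0.004,"tz":0.144,"fingers":53},{"wx":0,"wy":0,"wz":0,"tx":0.069,"ty":-0.004,"tz":0.144,"fingers":53},{"wx":0,"wy":0,"wz":0,"tx":0.076,"ty":-0.004,"tz":0.144,"fingers":53},{"wx":0,"wy":0,"wz":0,"tx":0.083,"ty":-0.004,"tz":0.144,"fingers":53},{"wx":0,"wy":0,"wz":0,"tx":0.09,"ty":-0.004,"tz":0.144,"fingers":53}]'
python3 -m inch '[{"wx":0,"wy":0,"wz":0,"tx":0.008,"ty":0,"tz":0,"fingers":53},{"wx":0,"wy":0,"wz":0,"tx":0.016,"ty":0,"tz":0,"fingers":53},{"wx":0,"wy":0,"wz":0,"tx":0.024,"ty":0,"tz":0,"fingers":53},{"wx":0,"wy":0,"wz":0,"tx":0.032,"ty":0,"tz":0,"fingers":53},{"wx":0,"wy":0,"wz":0,"tx":0.04,"ty":0,"tz":0,"fingers":53},{"wx":0,"wy":0,"wz":0,"tx":0.048,"ty":0,"tz":0,"fingers":53},{"wx":0,"wy":0,"wz":0,"tx":0.056,"ty":0,"tz":0,"fingers":53},{"wx":0,"wy":0,"wz":0,"tx":0.064,"ty":0,"tz":0,"fingers":53}]'
cat > m.py <<'E'
from h import *
import sys
c=snap('top',sys.argv[1]);P=cloud(c);C=c['color'].astype(int)
V,U=np.mgrid[0:400,0:640]
m=(C[...,2]>C[...,0]+40)&(C[...,2]>C[...,1]+15)&(U>280)&(U<400)&(V>100)&(V<260)&(P[...,2]<.04)&(P[...,2]>.018)
q=P[m]
us=[u for u in range(300,390) if m[:,u].any()]
f=np.array([P[np.where(m[:,u])[0].min(),u] for u in us][3:-3])
k=np.polyfit(f[:,1],f[:,0],1);print('front at y-.03',np.polyval(k,-.03),'slope',k[0],'y',q[:,1].min(),q[:,1].max())
g=np.array([P[[v for v in range(100,132) if P[v,u,2]>.014 and not (C[v,u,2]>C[v,u,0]+40)][-1],u] for u in list(range(236,310,4))+list(range(385,410,4))])
k=np.polyfit(g[:,1],g[:,0],1);print('rail at y-.03',np.polyval(k,-.03),'slope',k[0])
s=manip.sense();print(s['t'],s['position'].round(4),s['tool_rot'].round(4))
E
python3 m.py top3.png
```

```text
t: 6.38
position: [0.5137, -0.0265, 0.0121]
tool_rot: [-3.14, 0.102, 0.009]
contact_force: [-6.9, -0.2, 5.2]
finger_gap: 0.0722
grasp_force: 3.3
t: 7.38
position: [0.578, -0.0307, 0.0122]
tool_rot: [-3.14, 0.102, 0.008]
contact_force: [-6.3, 0.5, 4.6]
finger_gap: 0.072
grasp_force: 2.9Traceback (most recent call last):
  File "m.py", line 9, in <module>
    k=np.polyfit(f[:,1],f[:,0],1);print('front at y-.03',np.polyval(k,-.03),'slope',k[0],'y',q[:,1].min(),q[:,1].max())
                 ~^^^^^
IndexError: too many indices for array: array is 1-dimensional, but 2 were indexed
```

```bash
python3 -c "
from h import *
c=snap('side');cv2.imwrite('pics/s3.png',cv2.resize(c['color'][130:310,260:460],None,fx=3,fy=3)[:,:,::-1])"
```

```text
(no output)
```

View pics/s3.png

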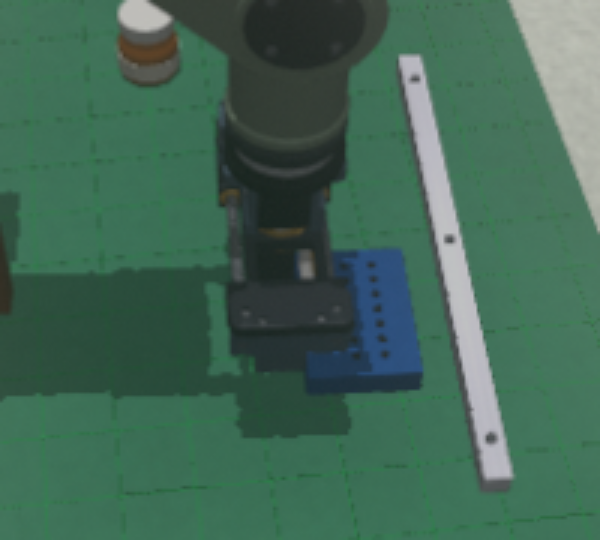

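The stand is upright, with its front edge from crop pixel (405,250) to (420,372), parallel to the rail and about 30–40 mm short of it. I'll measure the gap from the side camera.

```bash
cat > m.py <<'E'
from h import *
c=snap('side');P=cloud(c);C=c['color'].astype(int)
b=(C[...,2]>C[...,0]+40)&(C[...,2]>C[...,1]+25)&(P[...,2]<.04)&(P[...,2]>.019)&(P[...,0]>.5)&(P[...,0]<.8)&(abs(P[...,1]+.03)<.1)
f=[]
V=np.where(b.any(1))[0]
for v in V:
    f.append(P[v,np.where(b[v])[0].max()])
f=np.array(f)
f=f[(f[:,1]<f[:,1].max()-.008)&(f[:,1]>f[:,1].min()+.008)]
def fit(n,f):
    k=np.polyfit(f[:,1],f[:,0],1);r=f[:,0]-np.polyval(k,f[:,1]);g=abs(r)<.003
    k=np.polyfit(f[g,1],f[g,0],1);print(n,np.polyval(k,-.035).round(4),'deg',np.degrees(k[0]).round(2),'n',g.sum(),f[:,1].min().round(3),f[:,1].max().round(3))
fit('front',f)
w=(C.min(2)>120)&(P[...,2]>.013)&(P[...,2]<.03)&(P[...,0]>.66)&(P[...,0]<.78)&(abs(P[...,1]-.02)<.2)
g=np.array([P[v,np.where(w[v])[0].min()] for v in np.where(w.sum(1)>3)[0]])
fit('rail',g)
s=manip.sense();print(s['t'],s['position'].round(4),s['contact_force'].round(1))
E
python3 m.py
```

```text
front 0.675 deg 3.46 n 33 -0.081 0.001
rail 0.7055 deg 3.41 n 140 -0.177 0.218
7.525 [ 0.5801 -0.0308  0.0122] [-1.6  0.   1.7]
```

The gap is about 26–30 mm and the yaw is matched. I'll push 22 mm, then creep on while watching the force.

```bash
python3 -m inch '[{"wx":0,"wy":0,"wz":0,"tx":0.006,"ty":0,"tz":0,"fingers":53},{"wx":0,"wy":0,"wz":0,"tx":0.012,"ty":0,"tz":0,"fingers":53},{"wx":0,"wy":0,"wz":0,"tx":0.018,"ty":0,"tz":0,"fingers":53},{"wx":0,"wy":0,"wz":0,"tx":0.022,"ty":0,"tz":0,"fingers":53}]'
python3 -m inch '[{"wx":0,"wy":0,"wz":0,"tx":0.0015,"ty":0,"tz":0,"fingers":53},{"wx":0,"wy":0,"wz":0,"tx":0.003,"ty":0,"tz":0,"fingers":53}]'
python3 m.py
```

```text
t: 8.02
position: [0.6006, -0.0321, 0.012]
tool_rot: [3.14, -0.101, -0.005]
contact_force: [-6.6, 0.6, 5.0]
finger_gap: 0.0722
grasp_force: 3.1
t: 8.28
position: [0.6033, -0.0323, 0.012]
tool_rot: [-3.14, 0.102, 0.006]
contact_force: [-5.6, 0.9, 4.1]
finger_gap: 0.0724
grasp_force: 3.1
front 0.6981 deg 3.86 n 35 -0.086 0.007
rail 0.7055 deg 3.43 n 139 -0.174 0.216
8.325 [ 0.6038 -0.0323  0.012 ] [-5.4 -0.2  2.7]
```

```bash
python3 -m inch '[{"wx":0,"wy":0,"wz":0,"tx":0.0015,"ty":0,"tz":0,"fingers":53},{"wx":0,"wy":0,"wz":0,"tx":0.003,"ty":0,"tz":0,"fingers":53}]' | grep -E 'pos|contact'
python3 -m inch '[{"wx":0,"wy":0,"wz":0,"tx":0.001,"ty":0,"tz":0,"fingers":53},{"wx":0,"wy":0,"wz":0,"tx":0.002,"ty":0,"tz":0,"fingers":53}]' | grep -E 'pos|contact'
python3 m.py
```

```text
position: [0.6064, -0.0325, 0.012]
contact_force: [-5.6, -0.5, 3.9]
position: [0.607, -0.0325, 0.0121]
contact_force: [-9.5, 0.3, 7.5]
front 0.702 deg 3.7 n 34 -0.085 0.001
rail 0.7057 deg 3.36 n 137 -0.176 0.21
8.875 [ 0.607  -0.0326  0.0121] [-9.9  0.   7.3]
```

```bash
python3 -m inch '[{"wx":0,"wy":0,"wz":0,"tx":0.001,"ty":0,"tz":0,"fingers":53},{"wx":0,"wy":0,"wz":0,"tx":0.001,"ty":0,"tz":0,"fingers":53}]' | grep -E 'pos|contact'
python3 -m inch '[{"wx":0,"wy":0,"wz":0,"tx":0.001,"ty":0,"tz":0,"fingers":53},{"wx":0,"wy":0,"wz":0,"tx":0.001,"ty":0,"tz":0,"fingers":53}]' | grep -E 'pos|contact'
python3 m.py
```

```text
position: [0.607, -0.0325, 0.0121]
contact_force: [-11.7, 0.2, 7.9]
position: [0.607, -0.0325, 0.0121]
contact_force: [-13.2, 0.3, 11.0]
front 0.702 deg 3.57 n 35 -0.085 0.004
rail 0.7057 deg 3.35 n 137 -0.176 0.207
9.425 [ 0.607  -0.0326  0.0121] [-13.8   1.3   9.9]
```

It has stopped at x=0.607 while the force climbs, so it is seated. I'll press slightly more to square it, then back off and lift clear.

```bash
python3 -m inch '[{"wx":0,"wy":0,"wz":0,"tx":0.002,"ty":0,"tz":0,"fingers":53},{"wx":0,"wy":0,"wz":0,"tx":0.004,"ty":0,"tz":0,"fingers":53},{"wx":0,"wy":0,"wz":0,"tx":0.004,"ty":0,"tz":0,"fingers":53}]' | grep -E 'pos|contact'
python3 -m inch '[{"wx":0,"wy":0,"wz":0,"tx":-0.005,"ty":0,"tz":0,"fingers":53},{"wx":0,"wy":0,"wz":0,"tx":-0.015,"ty":0,"tz":0,"fingers":53},{"wx":0,"wy":0,"wz":0,"tx":-0.05,"ty":0,"tz":0,"fingers":53},{"wx":0,"wy":0,"wz":0,"tx":-0.09,"ty":0,"tz":0,"fingers":53},{"wx":0,"wy":0,"wz":0,"tx":-0.13,"ty":0,"tz":-0.04,"fingers":53},{"wx":0,"wy":0,"wz":0,"tx":-0.15,"ty":0,"tz":-0.1,"fingers":53},{"wx":0,"wy":0,"wz":0,"tx":-0.17,"ty":0,"tz":-0.15,"fingers":53},{"wx":0,"wy":0,"wz":0,"tx":-0.17,"ty":0,"tz":-0.15,"fingers":53}]'
python3 m.py
python3 - <<'E'
from h import *
t=snap('top','t4.png')['color'];s=snap('side')['color']
o=np.zeros((450,800,3),np.uint8)
o[:240,:400]=cv2.resize(t[90:210,240:440],(400,240));o[:450,400:]=cv2.resize(s[150:300,330:463],(400,450))
cv2.imwrite('pics/f.png',o[:,:,::-1])
c=snap('top');P=cloud(c);V,U=np.mgrid[0:400,0:640]
for n,(u0,u1,v0,v1),h in [('jar',(185,230,185,225),.05),('burs',(430,480,150,200),.015),('cast',(440,495,225,280),.015)]:
    m=(U>u0)&(U<u1)&(V>v0)&(V<v1)&(P[...,2]>h)
    r=cv2.minAreaRect((P[m][:,:2]*1000).astype(np.float32)); print(n,cv2.boxPoints(r).round(0).tolist())
E
```

```text
position: [0.6071, -0.0326, 0.0121]
contact_force: [-21.5, 1.1, 18.5]
t: 10.8
position: [0.449, -0.0223, 0.1663]
tool_rot: [3.139, -0.101, 0.019]
contact_force: [0.2, -0.7, -0.9]
finger_gap: 0.0722
grasp_force: 0.0
front 0.7019 deg 3.52 n 35 -0.085 0.004
rail 0.7059 deg 3.37 n 140 -0.175 0.219
10.85 [ 0.448  -0.0223  0.164 ] [ 0.1 -0.  -0.8]
jar [[489.0, 276.0], [489.0, 229.0], [533.0, 230.0], [533.0, 276.0]]
burs [[550.0, -247.0], [585.0, -304.0], [624.0, -280.0], [588.0, -223.0]]
cast [[386.0, -294.0], [439.0, -328.0], [475.0, -272.0], [422.0, -238.0]]
```

View pics/f.png

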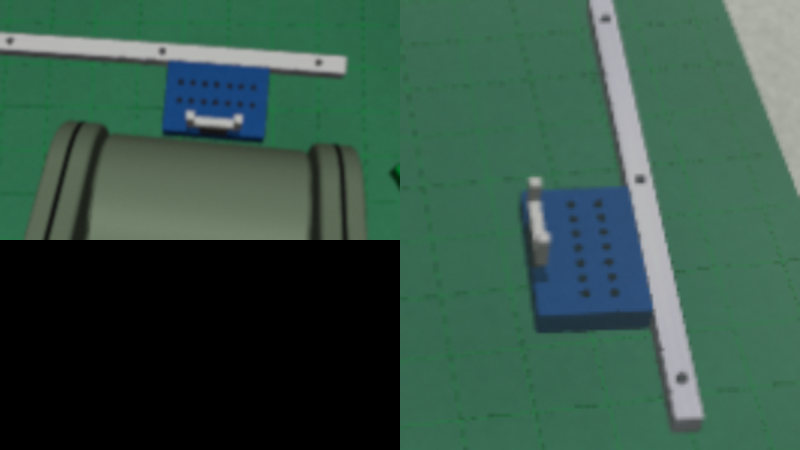

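The stand is upright and flush against the rail along its whole front edge, crop pixels (628,190) to (650,310), with no gap showing. The jar, burs and cast have not moved, and the robot is clear.

```bash
python3 -c "
from workcell import sign_off
print(sign_off())"
```

```text
the job is handed in; nothing more can be done
None
```

The stand is upright with its base squared up against the rail, the bur block, cast and jar are where they were, and the job was handed in at about 11 s with the robot clear.

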